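# Hook up the drop guard of the rivet press

## Robot

A 6-joint arm with a two-finger parallel gripper is mounted at the origin on the work surface. World frame = base frame: x ahead of the robot, y to its left, z up, the work surface at z = 0. Lengths are in m, angles in degrees, forces in N, time in s.
With the tool pointing down it reaches from about 0.4 to 0.825 m from the base axis. Payload 7 kg.
Tool frame: the origin (TCP) lies midway between the tips of the shut fingers; the grasp point (between the pads) lies 19 mm behind it; y points along the fingers, z is the direction in which the jaws open and shut, and the axes are right-handed (so a half turn about y gives the same grasp; the last joint's range is limited). The gripper opens to 88 mm and grips with 3 to 60 N. Pads are 19 mm wide; open, the fingers measure 130 mm over their backs; the gripper's body (78 mm by 193 mm) begins 47 mm behind the grasp point.
Start: joints at [87.382, 20.546, 0.682, 0, -70.136, -16.507], TCP at [0.221, 0.638, 0.227] pointing down, gripper open.
Joint ranges: [-176.03, 176.03], [-82.01, 121.73], [-58.28, 71.71], [-173.87, 95.51], [-174.79, -0.11], [-173.66, 173.66]. Speed limits (degrees/s): [136.94, 136.94, 172.46, 180, 180, 180].

## Interface

Orientations are given as [roll, pitch, yaw] about the fixed x, y, z axes, in that order (R = Rz(yaw) Ry(pitch) Rx(roll)).
In Python, from plant import ctrl gives the robot as it stands.
- The arm moves only by the tool step_arm, never from a script. Its argument "rows" is a list that holds one entry, the list of rows, each a list of 7 numbers: the gripper command: -1 is shut, 1 is fully open, values between are in proportion, then the shift along the world's x, y, z in cm, then the turn, a rotation vector about the world's x, y, z in degrees. In form: [[[fingers, tx, ty, tz, rx, ry, rz], ...]]. A call has 1 to 12 rows; each row shifts and turns the commanded pose from where the row before left it; what a row does not reach is not made up. A row lasts 1/8 s, in which the tool goes at most 62.5 mm and 10.7 degrees, less where a joint would pass 70% of its speed; a pose out of reach is approached as far as the arm can. A call is refused whole if a number of a shift passes 6.25 or a number of a turn 10.7, either way. A call with a gripper value outside its range is refused whole. The fingers move at their own pace and stop on an object; the grip force is fixed at half the most. Time passes only in rows, so rows that do not move let the fingers close. It gives the time, the measured TCP pose, the force and the opening at its end, in the units of the state.
- ctrl.get_obs(): the state, without advancing time (a new reading comes with each control period).
- ctrl.snapshot(name): name is "scene" or "top"; returns the picture (384x512x3 uint8, blue, green, red); there is no depth.
- ctrl.camera_params(name): a dict with "vertical_fov" (degrees; the focal length in pixels is half the picture's height over the tangent of half this angle, whatever the lens; pixels are square), "cx", "cy" (the principal point, pixels), "rvec" (rotation vector, rad) and "tvec" (3), from world to camera coordinates, as OpenCV has them. Camera axes: x right, y down, z forward; pixel columns grow to the right and rows downward; lengths in m; the calibration is good to about 2 mm. A picture is of the moment at which its call begins. camera_params takes no time and is no camera call.
- ctrl.close_job(): hands the job in, once; it reports no verdict.
The state is a dict: "clock": time; "joint_pos": joint angles; "qvel": joint speeds; "tau": joint torques, N m; "tool_pos": TCP position; "orientation": TCP orientation; "force": force on the tool from outside, world axes, zero at the start; "moment": the same for the moment, N m; "opening": finger opening in m.
Only numpy, scipy, OpenCV 4.12 (cv2) and the standard library are available. Lean on these libraries where they do the work, as an engineer would, in place of code of your own. Each camera call takes 0.05 s, during which the arm holds its last target. There are 200 camera calls.

## Task

The punch and die of the rivet press are to be changed, so open its drop guard fully: lift it by the black ball on its stay bar, feel for the catch and hook the bar's lower slot well in over the catch finger, so that the guard hangs there by itself. Do not let the guard drop, and leave the other things on the bench where they are.

Things in the scene. Friction and masses are not known exactly. Their poses are not given: they have to be found in the camera images.
- knob (a point): Centre of the polished black ball, 30 mm across, on top of the stay bar: the guard is lifted by it. Pinched front to back (along the press's x) at 60 N it holds the guard, and still turns in the grip as the bar leans. With the guard shut its centre is 240 mm above the table, at the top stop 346 mm. Round it, fingertips have clear room down to 210 mm.
- press: Grey bench press for rivets, fixed. Origin on the table below the middle of the guard; x points from the guard back into the press, y to the side where the bar's slots open, z up. Base 330 x 230 mm; guard posts at y +-91 mm, 242 mm high; head from x 83 mm back, 220 mm high, with an air cylinder at x 185 mm, 297 mm high. The bar stands in front of the guard, at x -13 mm.
- guard (a joint): Lift, m, of the clear drop guard (162 x 110 mm, aluminium frame, with its bar 0.65 to 0.9 kg) in its posts: 0 shut, 0.106 at the top stop. It slides easily and falls when let go. The lower slot's mouth comes level with the finger at some lift from 0.075 to 0.097; hung by it the guard reads 0.074 to 0.092; by the upper slot 35 mm less. Fully open means the lower slot.
- stay (a joint): Lean of the steel stay bar, rad: 0 upright, + to the press's +y; stays where put. Bar 24 x 5 mm, pivot on the guard's foot 45 mm above the table when shut, ball centre 195 mm above the pivot. Slots in its +y edge 65 and 100 mm above the pivot, 8 mm deep, mouth 11 mm high, roof rising inwards. Under 0.065: stopped by the finger, off a slot. Over 0.08: in a slot. Hooked: 0.11 to 0.17.
- catch_side (a point): Point of the press frame at the catch finger's mid setting: y 17 mm, 192 mm above the table. The catch plate is clamped across the posts up to 8 mm above or below it, unmeasured: find it by touch. It has a 28 mm gap for the bar; on its +y side a round 6 mm steel finger, then a 13 mm notch. A slot goes over the finger sideways from the gap; lowered, the bar's tooth sinks in the notch.
- tub: Turned wooden tub of rivets, 92 mm across, 58 mm high, beside the press, to be left alone. Origin under its centre.
- mallet: Wooden mallet lying down, 240 mm long, 52 mm high, to be left alone. Origin on the table below the handle.
- awl: Awl with a wooden handle, 170 mm long, lying down, to be left alone. Origin on the table below its middle.
- shears: Steel shears lying flat, 180 mm long, 14 mm high, to be left alone. Origin on the table below the rivet.
- pliers: Pliers lying flat, 160 mm long, 16 mm high, to be left alone. Origin on the table below their middle.
- spool: Upright cone of white thread, 52 mm across, 82 mm high, beside the press, to be left alone. Origin under its centre.
- nailbox: Open plastic nail box, 110 x 80 x 35 mm, in front of the press, to be left alone. Origin under its centre.

How it is judged (in metres and radians):
On the way:
1. the guard has been lifted (value of joint guard above 0.03 m), for 0.2 s.
At the end, for the whole second after the job is handed in: The guard hangs still by itself from the bar's lower slot on the catch finger: lift above 0.066 m, bar leaning more than 0.09 rad to the slot side, guard speed under 0.01 m/s, nobody holding it (value of joint guard above 0.066 m and value of joint stay above 0.09 rad and velocity of joint guard between -0.01 and 0.01 m/s); the robot touches nothing.
It fails at once if the guard is let fall: it comes down faster than 0.6 m/s (velocity of joint guard below -0.6 m/s).
It fails at once if another thing on the bench is moved by more than 40 mm (distance of any of tub, mallet, awl, shears, pliers, spool, nailbox from where it was at the start of the episode above 0.04 m).
It also fails if it takes over 54 s, if anything falls off the work surface, if the arm or the gripper's body presses on something with over 40 N, if the wrist force passes 120 N, or if a joint passes its speed limit or range.

## Working session

There is one attempt and no reset: what is moved stays moved. The work goes in short steps, Python scripts to look and compute and a tool call to move; the robot and the scene stay as the last step left them, time stands still between calls to the robot, and variables do not carry over. Pictures are saved under pics/ and viewed, about 8 in all and at most 12, crops included, and the job is handed in when it is done.

Besides the shell and the picture viewer there is one more tool, called after ">>>" by a JSON object that holds its "op" and its "data", one argument or row to a line. step_arm: Moves the arm, as the interface text tells. Its arguments: {"type":"object","properties":{"rows":{"type":"array"}},"required":["rows"]}

```bash
mkdir -p pics
cat > h.py <<'E'
import numpy as np, cv2
from plant import ctrl
def cam(n):
    p=ctrl.camera_params(n); f=192/np.tan(np.radians(p['vertical_fov'])/2)
    R=cv2.Rodrigues(np.array(p['rvec'],float))[0]; t=np.array(p['tvec'],float).ravel()
    K=np.array([[f,0,p['cx']],[0,f,p['cy']],[0,0,1]]); return K,R,t
def ray(n,u,v):
    K,R,t=cam(n); d=R.T@np.linalg.inv(K)@[u,v,1]; return -R.T@t, d/np.linalg.norm(d)
def onz(n,u,v,z):
    o,d=ray(n,u,v); return o+d*(z-o[2])/d[2]
def tri(a,b):
    o1,d1=ray(*a);o2,d2=ray(*b); s=np.linalg.lstsq(np.c_[d1,-d2],o2-o1,rcond=None)[0]
    p,q=o1+s[0]*d1,o2+s[1]*d2; return (p+q)/2,np.linalg.norm(p-q)
def px(n,P):
    K,R,t=cam(n); q=K@(R@np.array(P,float)+t); return q[:2]/q[2]
E
python3 - <<'E'
from h import *
print(ctrl.get_obs())
for n in('scene','top'):
    im=ctrl.snapshot(n); cv2.imwrite(f'pics/{n}0.png',im); print(n,ray(n,256,192),ctrl.camera_params(n))
E
```

```text
{'clock': 0.0, 'joint_pos': array([ 8.73826382e+01,  2.05927142e+01,  6.33214923e-01, -2.13945699e-02,
       -7.01349625e+01, -1.65045161e+01]), 'qvel': array([ 0.02389176,  0.01435818,  0.06708574, -0.09720186,  0.05834329,
        0.01928789]), 'tau': array([ 6.23291089e-05, -5.82719707e+01,  2.93037558e+01,  6.99671522e+00,
        6.81251142e-03, -1.67617941e-04]), 'tool_pos': array([0.22099937, 0.63727482, 0.22559999]), 'orientation': array([-8.99037161e+01,  7.55517681e-03,  1.60870842e+02]), 'force': array([-0.25459321, -0.02415946, -0.02262535]), 'moment': array([ 0.02348169,  0.00834572, -0.0183637 ]), 'opening': 0.08727108553723724}
scene (array([ 1.30443028, -0.23888371,  0.83520022]), array([-0.73865479,  0.13515157, -0.66039621])) {'vertical_fov': 49.49704626625044, 'cx': 260.59730755317844, 'cy': 186.9872262853424, 'rvec': array([ 1.8457149 ,  1.51146669, -0.69680994]), 'tvec': array([-0.01997471, -0.22994575,  1.55012553])}
top (array([ 0.32998264, -0.09343063,  1.11681801]), array([ 0.19634966,  0.00376741, -0.9805267 ])) {'vertical_fov': 48.47479716156879, 'cx': 257.1782185942821, 'cy': 191.57933665273714, 'rvec': array([ 2.09557557, -2.13567271,  0.20768034]), 'tvec': array([-0.08203876,  0.54547086,  1.02986964])}
```

View pics/scene0.png

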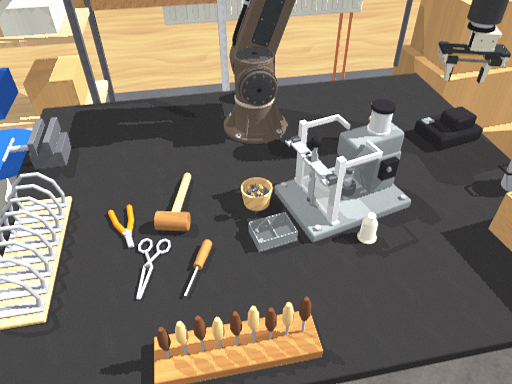

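View pics/top0.png

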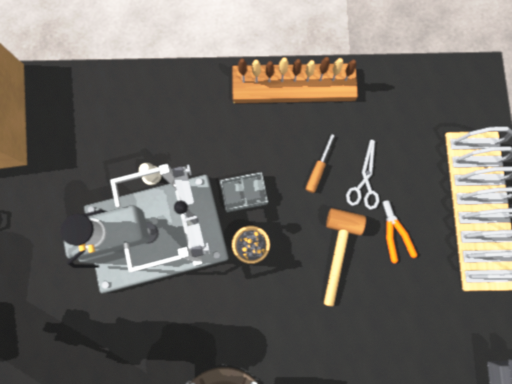

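Run:
```python
from h import *
t=cv2.imread('pics/top0.png'); s=cv2.imread('pics/scene0.png')
k=onz('top',181,207,.24); print('knob',k,'in scene',px('scene',k))
for u,v in[(99,291),(228,259),(206,177),(70,215)]: print(onz('top',u,v,.02))
# ball: dark pixels near
g=t.max(axis=2); m=(g[195:220,168:194]<45).astype(np.uint8)
n,l,st,c=cv2.connectedComponentsWithStats(m); print(st,c+[168,195])
a=cv2.resize(t[150:300,60:260],None,fx=4,fy=4,interpolation=cv2.INTER_CUBIC)
b=cv2.resize(s[95:245,260:460],None,fx=4,fy=4,interpolation=cv2.INTER_CUBIC)
cv2.imwrite('pics/a.png',a);cv2.imwrite('pics/b.png',b)
```

```text
knob [0.47672887 0.06677056 0.24      ] in scene [315.614398   140.78654662]
[0.30388354 0.30935759 0.02      ]
[ 0.3772484  -0.01489784  0.02      ]
[0.59261279 0.04219077 0.02      ]
[0.49803517 0.39542627 0.02      ]
[[  0   0  26  25 623]
 [ 13   8   6   9  27]] [[180.35955056 206.98394864]
 [183.74074074 207.37037037]]
```

View pics/a.png

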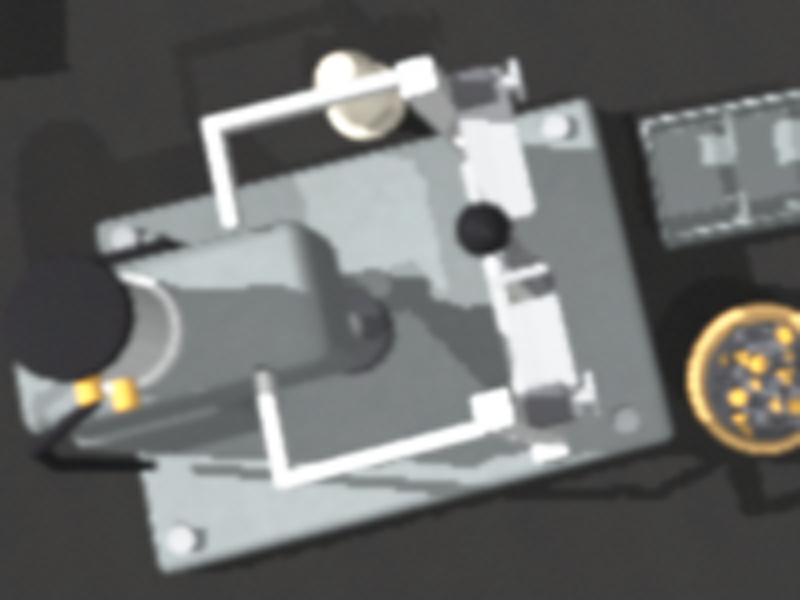

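View pics/b.png

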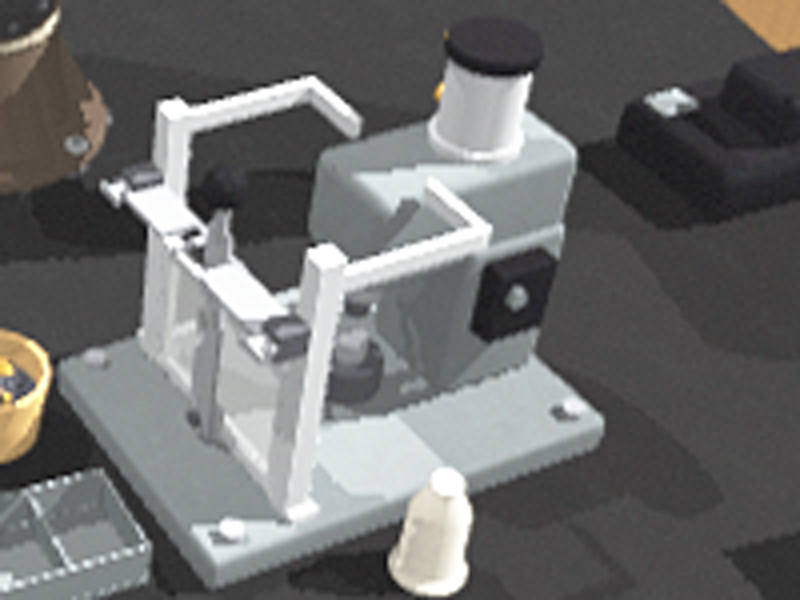

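Run:
```python
from h import *
c=lambda u,v:(60+(u+.5)/4-.5,150+(v+.5)/4-.5)
P=[onz('top',*c(*p),.242) for p in[(417,75),(490,410)]]
print(P); d=P[1]-P[0]; print('posts',np.linalg.norm(d),np.degrees(np.arctan2(d[1],d[0])))
C=[onz('top',*c(*p),.02) for p in[(585,97),(668,437),(160,572),(98,222)]]
for a,b in[(0,1),(1,2),(0,3),(3,2)]:
    d=C[b]-C[a]; print(a,b,np.linalg.norm(d),np.degrees(np.arctan2(d[1],d[0])))
k=tri(('top',*c(484,229)),('scene',315.5,140.5)); print('knob',k,'postmid',sum(P)/2)
for a in(192,194,196):
    y=np.radians(a); Y=np.array([np.cos(y),np.sin(y),0]);X=np.array([np.sin(y),-np.cos(y),0])*1; e=k[0]-sum(P)/2; print(a,X@e,Y@e)
```

```text
[array([0.55997165, 0.1040865 , 0.242     ]), array([0.38326555, 0.06255285, 0.242     ])]
posts 0.18152159449111266 -166.77307667113277
0 1 0.2299133601371437 -166.42432297582675
1 2 0.3283104463158654 103.69873283758878
0 3 0.32704533703399 103.74956166269453
3 2 0.22962943550494389 -166.74017402678368
knob (array([0.47673175, 0.06689468, 0.24095297]), np.float64(0.0009794813378517825)) postmid [0.4716186  0.08331967 0.242     ]
192 -0.01712915237201459 -0.0015864709787832274
194 -0.017174084793896427 -0.0009877057468042109
196 -0.017198093238921863 -0.0003877371475171126
```

>>> {"op": "step_arm", "data": {
  "rows": [
    [[1,0,0,4,0,0,0],[1,0,0,5,0,0,0],[1,0,0,5,0,0,0],[1,0,0,3.5,0,0,0],[1,0,0,0,0,0,0]]
  ]
}}

```text
clock: 0.72
tool_pos: [0.2215, 0.6385, 0.4048]
orientation: [-90.3, -0.0, 160.9]
force: [0.3, -0.3, -0.6]
opening: 0.0879
```

>>> {"op": "step_arm", "data": {
  "rows": [
    [[1,2,-4.5,0,0,0,2.7],[1,2,-4.5,0,0,0,2.7],[1,2,-4.5,0,0,0,2.7],[1,2,-4.5,0,0,0,2.7],[1,2,-4.5,0,0,0,2.7],[1,2,-4.5,0,0,0,2.7],[1,2,-4.5,0,0,0,2.7],[1,2,-4.5,0,0,0,2.7],[1,2,-4.5,0,0,0,2.7],[1,2,-4.5,0,0,0,2.7],[1,2,-4.5,0,0,0,2.7],[1,2,-4.5,0,0,0,2.7]]
  ]
}}

```text
clock: 2.22
tool_pos: [0.4611, 0.0961, 0.4006]
orientation: [-90.0, -0.1, -166.6]
force: [0.4, 0.1, 0.7]
opening: 0.0879
```

>>> {"op": "step_arm", "data": {
  "rows": [
    [[1,0.8,-1.5,0,0,0,0],[1,0.8,-1.5,0,0,0,0],[1,0,0,-3,0,0,0],[1,0,0,-3,0,0,0],[1,0,0,-3,0,0,0],[1,0,0,-2.5,0,0,0],[1,0,0,-1,0,0,0],[1,0,0,0,0,0,0],[1,0,0,0,0,0,0]]
  ]
}}

```text
clock: 3.35
tool_pos: [0.4777, 0.0679, 0.2775]
orientation: [-90.0, 0.1, -166.7]
force: [0.2, 0.1, 0.7]
opening: 0.0876
```

Run:
```python
from h import *
t=ctrl.snapshot('top'); s=ctrl.snapshot('scene')
a=cv2.resize(t[150:260,120:250],None,fx=3,fy=3,interpolation=cv2.INTER_CUBIC)
b=cv2.resize(s[60:170,255:385],None,fx=3,fy=3,interpolation=cv2.INTER_CUBIC)
cv2.imwrite('pics/c.png',np.hstack([a,b]))
```

```text
(no output)
```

View pics/c.png

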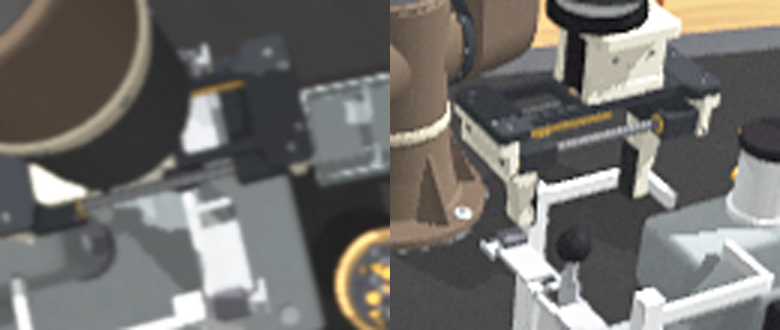

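The two fingers, at (520,215) and (637,195) in the right half, straddle the ball at (574,245) above it. I'll go down and grip.

>>> {"op": "step_arm", "data": {
  "rows": [
    [[1,-0.1,-0.1,-2,0,0,0],[1,0,0,-2,0,0,0],[1,0,0,-1.6,0,0,0],[1,0,0,0,0,0,0],[-1,0,0,0,0,0,0],[-1,0,0,0,0,0,0],[-1,0,0,0,0,0,0],[-1,0,0,0,0,0,0],[-1,0,0,0,0,0,0],[-1,0,0,0,0,0,0]]
  ]
}}

```text
clock: 4.7
tool_pos: [0.4762, 0.0667, 0.2206]
orientation: [-90.0, 0.0, -166.7]
force: [0.4, 1.1, -0.2]
opening: 0.0333
```

>>> {"op": "step_arm", "data": {
  "rows": [
    [[-1,0,0,0,0,0,0],[-1,0,0,0,0,0,0],[-1,0,0,0,0,0,0],[-1,0,0,0,0,0,0]]
  ]
}}

```text
clock: 5.2
tool_pos: [0.4763, 0.0676, 0.2206]
orientation: [-90.1, 0.0, -166.7]
force: [-1.0, 5.3, 0.3]
opening: 0.0285
```

>>> {"op": "step_arm", "data": {
  "rows": [
    [[-1,0,0,0.3,0,0,0],[-1,0,0,0.3,0,0,0],[-1,0,0,0.4,0,0,0],[-1,0,0,0,0,0,0]]
  ]
}}

```text
clock: 5.7
tool_pos: [0.4752, 0.0674, 0.2294]
orientation: [-90.1, -0.1, -166.7]
force: [-0.7, 5.1, -6.3]
opening: 0.0286
```

>>> {"op": "step_arm", "data": {
  "rows": [
    [[-1,0,0.1,0.4,0,0,0],[-1,0,0,0.5,0,0,0],[-1,0,0,0.5,0,0,0],[-1,0,0,0.5,0,0,0],[-1,0,0,0.5,0,0,0],[-1,0,0,0.5,0,0,0],[-1,0,0,0.5,0,0,0],[-1,0,0,0.5,0,0,0],[-1,0,0,0.5,0,0,0],[-1,0,0,0.5,0,0,0],[-1,0,0,0.5,0,0,0],[-1,0,0,0.3,0,0,0]]
  ]
}}

```text
clock: 7.2
tool_pos: [0.4762, 0.0677, 0.2879]
orientation: [-90.0, 0.0, -166.7]
force: [-0.7, 1.4, -7.8]
opening: 0.0284
```

>>> {"op": "step_arm", "data": {
  "rows": [
    [[-1,0,0,0,0,0,0],[-1,0,0,0,0,0,0],[-1,0,0,0,0,0,0]]
  ]
}}

```text
clock: 7.58
tool_pos: [0.4761, 0.0677, 0.2875]
orientation: [-90.0, -0.0, -166.7]
force: [0.1, 2.8, -7.8]
opening: 0.0284
```

>>> {"op": "step_arm", "data": {
  "rows": [
    [[-1,-0.25,-0.06,0,0,0,0],[-1,-0.25,-0.06,0,0,0,0],[-1,-0.25,-0.06,0,0,0,0],[-1,0,0,0,0,0,0]]
  ]
}}

```text
clock: 8.07
tool_pos: [0.4686, 0.0659, 0.2875]
orientation: [-90.0, 0.0, -166.7]
force: [1.7, 1.9, -9.7]
opening: 0.0285
```

>>> {"op": "step_arm", "data": {
  "rows": [
    [[-1,-0.2,-0.05,0,0,0,0],[-1,0,0,0,0,0,0]]
  ]
}}

```text
clock: 8.32
tool_pos: [0.4674, 0.0656, 0.2877]
orientation: [-90.0, 0.1, -166.7]
force: [5.2, 0.8, -10.9]
opening: 0.0286
```

>>> {"op": "step_arm", "data": {
  "rows": [
    [[-1,-0.2,-0.05,0,0,0,0],[-1,0,0,0,0,0,0]]
  ]
}}

```text
clock: 8.57
tool_pos: [0.4664, 0.0654, 0.2878]
orientation: [-90.0, 0.2, -166.7]
force: [8.9, 1.3, -13.5]
opening: 0.0285
```

>>> {"op": "step_arm", "data": {
  "rows": [
    [[-1,0,0,0.15,0,0,0],[-1,0,0,0.15,0,0,0],[-1,0,0,0.15,0,0,0],[-1,0,0,0,0,0,0]]
  ]
}}

```text
clock: 9.07
tool_pos: [0.465, 0.0652, 0.2886]
orientation: [-90.0, -0.1, -166.8]
force: [16.1, -0.8, -34.0]
opening: 0.028
```

>>> {"op": "step_arm", "data": {
  "rows": [
    [[-1,0,0,0.15,0,0,0],[-1,0,0,0,0,0,0]]
  ]
}}

```text
clock: 9.32
tool_pos: [0.4645, 0.0651, 0.2895]
orientation: [-90.0, -0.2, -166.8]
force: [15.5, -0.7, -35.0]
opening: 0.0283
```

>>> {"op": "step_arm", "data": {
  "rows": [
    [[-1,0,0,0.15,0,0,0],[-1,0,0,0,0,0,0]]
  ]
}}

```text
clock: 9.57
tool_pos: [0.4642, 0.065, 0.2904]
orientation: [-90.0, -0.3, -166.8]
force: [16.1, -0.7, -39.0]
opening: 0.0281
```

>>> {"op": "step_arm", "data": {
  "rows": [
    [[-1,0.2,0.05,0,0,0,0],[-1,0.2,0.05,-0.1,0,0,0],[-1,0.1,0.02,-0.2,0,0,0],[-1,0,0,0,0,0,0],[-1,0,0,0,0,0,0]]
  ]
}}

```text
clock: 10.2
tool_pos: [0.4697, 0.0661, 0.2925]
orientation: [-90.0, 0.0, -166.7]
force: [0.2, 1.5, -6.9]
opening: 0.0286
```

Run:
```python
from h import *
s=ctrl.snapshot('scene'); o=ctrl.get_obs(); print(o['tool_pos'],o['force'])
cv2.imwrite('pics/d.png',cv2.resize(s[60:210,255:385],None,fx=4,fy=4,interpolation=cv2.INTER_CUBIC))
g=o['tool_pos']+[0,0,.019]; print((px('scene',g)-[255,60])*4)
```

```text
[0.46967379 0.06612789 0.29250238] [-0.37407468  1.81365086 -7.54171099]
[247.92620848 218.51559409]
```

View pics/d.png

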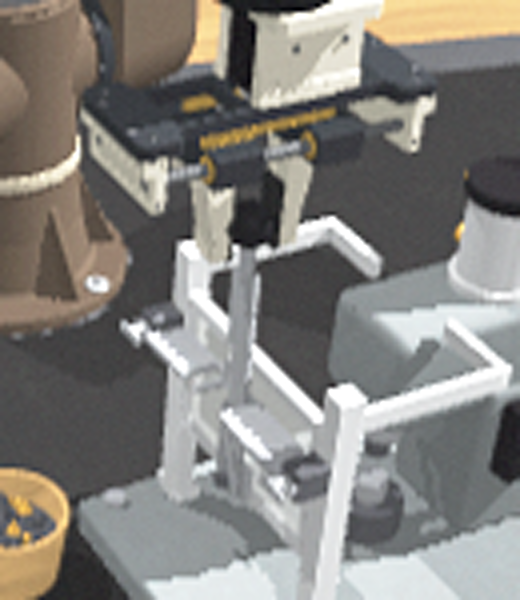

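>>> {"op": "step_arm", "data": {
  "rows": [
    [[-1,0,0,0.3,0,0,0],[-1,0,0,0,0,0,0],[-1,-0.3,-0.07,0,0,0,0],[-1,-0.3,-0.07,0,0,0,0],[-1,0,0,0,0,0,0]]
  ]
}}

```text
clock: 10.88
tool_pos: [0.4649, 0.0651, 0.2957]
orientation: [-90.0, 0.2, -166.7]
force: [7.8, 1.2, -9.1]
opening: 0.0284
```

>>> {"op": "step_arm", "data": {
  "rows": [
    [[-1,0.3,0.07,0,0,0,0],[-1,0.3,0.07,0.2,0,0,0],[-1,0,0,0,0,0,0],[-1,-0.3,-0.07,0,0,0,0],[-1,-0.3,-0.07,0,0,0,0],[-1,0,0,0,0,0,0]]
  ]
}}

```text
clock: 11.62
tool_pos: [0.4637, 0.0647, 0.2975]
orientation: [-90.0, 0.1, -166.7]
force: [2.0, 1.7, -6.2]
opening: 0.0282
```

>>> {"op": "step_arm", "data": {
  "rows": [
    [[-1,0.3,0.07,0,0,0,0],[-1,0.3,0.07,0.2,0,0,0],[-1,0,0,0,0,0,0],[-1,-0.3,-0.07,0,0,0,0],[-1,-0.3,-0.07,0,0,0,0],[-1,0,0,0,0,0,0]]
  ]
}}

```text
clock: 12.38
tool_pos: [0.4634, 0.0646, 0.2991]
orientation: [-90.0, 0.0, -166.7]
force: [1.1, 0.5, -8.2]
opening: 0.0284
```

>>> {"op": "step_arm", "data": {
  "rows": [
    [[-1,-0.2,-0.05,0,0,0,0],[-1,-0.2,-0.05,0,0,0,0],[-1,0,0,0,0,0,0]]
  ]
}}

```text
clock: 12.75
tool_pos: [0.4596, 0.0637, 0.2991]
orientation: [-90.0, 0.0, -166.7]
force: [0.6, 1.4, -7.6]
opening: 0.0283
```

>>> {"op": "step_arm", "data": {
  "rows": [
    [[-1,-0.2,-0.05,0,0,0,0],[-1,-0.2,-0.05,-0.05,0,0,0],[-1,0,0,0,0,0,0]]
  ]
}}

```text
clock: 13.12
tool_pos: [0.4557, 0.0627, 0.2988]
orientation: [-90.0, 0.0, -166.7]
force: [1.1, 1.5, -6.0]
opening: 0.0283
```

>>> {"op": "step_arm", "data": {
  "rows": [
    [[-1,-0.2,-0.05,-0.03,0,0,0],[-1,-0.2,-0.05,-0.03,0,0,0],[-1,0,0,0,0,0,0]]
  ]
}}

```text
clock: 13.5
tool_pos: [0.4515, 0.0617, 0.298]
orientation: [-90.0, 0.0, -166.7]
force: [1.4, 1.8, -6.8]
opening: 0.0282
```

>>> {"op": "step_arm", "data": {
  "rows": [
    [[-1,-0.2,-0.05,-0.03,0,0,0],[-1,-0.2,-0.05,-0.03,0,0,0],[-1,0,0,0,0,0,0]]
  ]
}}

```text
clock: 13.88
tool_pos: [0.4475, 0.0607, 0.2973]
orientation: [-90.0, -0.0, -166.7]
force: [0.7, 0.9, -6.7]
opening: 0.0281
```

>>> {"op": "step_arm", "data": {
  "rows": [
    [[-1,0,0,-0.1,0,0,0],[-1,0,0,-0.1,0,0,0],[-1,0,0,0,0,0,0]]
  ]
}}

```text
clock: 14.25
tool_pos: [0.4484, 0.0609, 0.2965]
orientation: [-90.0, 0.1, -166.7]
force: [-1.4, 3.2, 4.6]
opening: 0.0283
```

>>> {"op": "step_arm", "data": {
  "rows": [
    [[-1,0,0,-0.1,0,0,0],[-1,0,0,-0.1,0,0,0],[-1,0,0,0,0,0,0]]
  ]
}}

```text
clock: 14.62
tool_pos: [0.4491, 0.061, 0.296]
orientation: [-90.0, 0.3, -166.7]
force: [-4.0, 3.5, 13.0]
opening: 0.0284
```

>>> {"op": "step_arm", "data": {
  "rows": [
    [[-1,0,0,-0.1,0,0,0],[-1,0,0,0,0,0,0]]
  ]
}}

```text
clock: 14.88
tool_pos: [0.4494, 0.0611, 0.2959]
orientation: [-90.0, 0.4, -166.7]
force: [-5.3, 3.0, 18.7]
opening: 0.0282
```

>>> {"op": "step_arm", "data": {
  "rows": [
    [[-1,0,0,0.15,0,0,0],[-1,0,0,0.1,0,0,0],[-1,0,0,0,0,0,0],[-1,0,0,0,0,0,0]]
  ]
}}

```text
clock: 15.38
tool_pos: [0.4485, 0.0609, 0.2963]
orientation: [-90.0, 0.2, -166.7]
force: [-1.9, 2.7, 8.1]
opening: 0.0286
```

>>> {"op": "step_arm", "data": {
  "rows": [
    [[-1,0.2,0.05,0,0,0,0],[-1,0.2,0.05,0,0,0,0],[-1,0,0,0,0,0,0]]
  ]
}}

```text
clock: 15.75
tool_pos: [0.4509, 0.0614, 0.2962]
orientation: [-90.0, -0.0, -166.7]
force: [-10.2, 3.9, 12.7]
opening: 0.0283
```

>>> {"op": "step_arm", "data": {
  "rows": [
    [[-1,-0.2,-0.05,0,0,0,0],[-1,0,0,0.15,0,0,0],[-1,0,0,0,0,0,0]]
  ]
}}

```text
clock: 16.12
tool_pos: [0.4494, 0.0611, 0.2965]
orientation: [-90.0, -0.0, -166.7]
force: [-4.4, 2.0, 4.6]
opening: 0.0284
```

>>> {"op": "step_arm", "data": {
  "rows": [
    [[-0.2,0,0,0,0,0,0],[-0.2,0,0,0,0,0,0],[-0.2,0,0,0,0,0,0]]
  ]
}}

```text
clock: 16.5
tool_pos: [0.4497, 0.061, 0.2961]
orientation: [-90.0, -0.0, -166.7]
force: [0.9, -0.7, -0.2]
opening: 0.035
```

Run:
```python
from h import *
s=ctrl.snapshot('scene'); o=ctrl.get_obs(); print(o['tool_pos'],o['force'],o['opening'])
cv2.imwrite('pics/e.png',cv2.resize(s[60:210,255:385],None,fx=4,fy=4,interpolation=cv2.INTER_CUBIC))
```

```text
[0.4497018  0.06105709 0.29613674] [-0.02617628 -0.80142417  0.39373146] 0.03493172319766103
```

View pics/e.png

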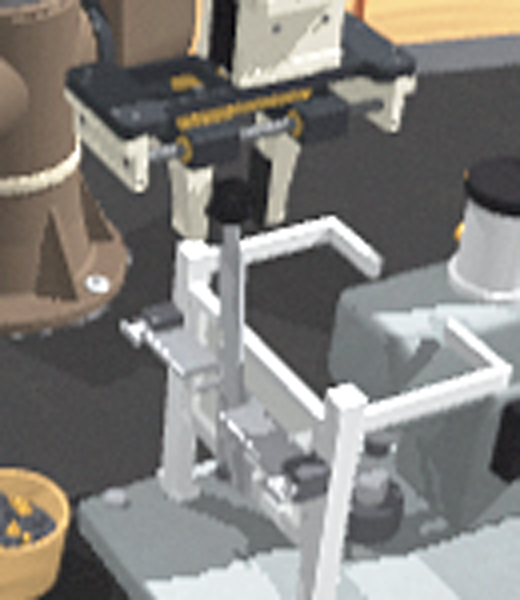

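The jaws are slightly open. The ball at (233,200) still stands between the fingers at its raised height, so the guard is hanging by itself. Next I'll open fully and withdraw straight up.

>>> {"op": "step_arm", "data": {
  "rows": [
    [[0.3,0,0,0,0,0,0],[1,0,0,0,0,0,0],[1,0,0,0,0,0,0],[1,0,0,0,0,0,0],[1,0,0,0,0,0,0],[1,0,0,0,0,0,0],[1,0,0,1,0,0,0],[1,0,0,3,0,0,0],[1,0,0,4,0,0,0],[1,0,0,4,0,0,0],[1,0,0,0,0,0,0]]
  ]
}}

```text
clock: 17.92
tool_pos: [0.4509, 0.0614, 0.4202]
orientation: [-90.1, 0.4, -166.7]
force: [-0.3, -0.1, -0.6]
opening: 0.0876
```

Run:
```python
from h import *
s=ctrl.snapshot('scene'); t=ctrl.snapshot('top'); o=ctrl.get_obs(); print(o['tool_pos'],o['force'],o['opening'])
c=s[40:190,255:385]; cv2.imwrite('pics/f.png',np.hstack([cv2.resize(c,None,fx=3,fy=3,interpolation=cv2.INTER_CUBIC),cv2.resize(t[150:300,130:260],None,fx=3,fy=3)]))
Y=np.array([-.972,-.233,0]);k=np.array([.4767,.0668,0])
for q,L in((.078,.14),(.078,0),(.043,.14)):
    P=k+Y*.195*np.sin(L)+[0,0,.045+q+.195*np.cos(L)]; print(q,L,(px('scene',P)-[255,40])*3)
```

```text
[0.44961921 0.0613363  0.41667585] [-0.37282881  0.44543257 -0.67190177] 0.08757223556162685
0.078 0.14 [172.66723372 207.56004827]
0.078 0 [190.06563284 221.18491212]
0.043 0.14 [169.34100982 244.55314794]
```

View pics/f.png

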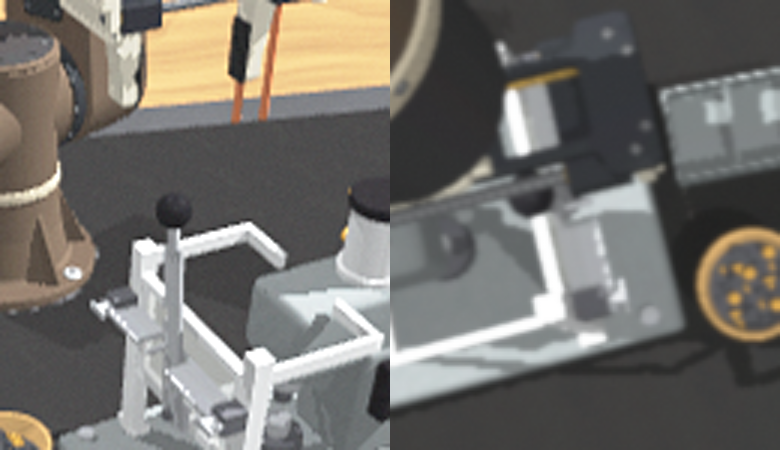

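The ball at (174,210) matches the prediction of (173,208) for lift 0.078 and lean 0.14. The arm is well clear, so I'm handing in.

```bash
python3 -c "
from plant import ctrl
print(ctrl.close_job())"
```

```text
the job is handed in; nothing more can be done
None
```

The guard is open and hanging by itself from the stay bar's lower slot on the catch finger, and I handed the job in at about 18 s of the 54 s allowed. The hand-in gives no verdict.

- **What I did:** I pinched the ball front to back, lifted the guard and leaned the bar until it touched the finger. Sliding up against the finger jammed at about 39 N on the wrist. I backed off and probed in 2 mm steps until the slot mouth opened at a lift of about 0.077. I then leaned the bar to about 0.15 rad, lowered it until the finger carried the load, tugged it sideways, let go and withdrew upward.
- **Hold checks:** Before release the finger took all the weight plus 18 N pressed down. The sideways tug met 10 N of resistance.
- **Final picture:** The ball's position fits a lift of about 0.076 m and a lean of about 0.135 rad, both above the limits (0.066 m and 0.09 rad). The gripper is open, about 100 mm clear above the ball, with no force on the wrist.
- **Other things on the bench:** I saw no contact with them, but I did not re-measure their positions at the end.

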